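# Press the maker's mark into a turned blank

## Robot

A 6-joint arm with a two-finger parallel gripper is mounted at the origin on the work surface. World frame = base frame: x ahead of the robot, y to its left, z up, the work surface at z = 0. Lengths are in m, angles in rad, forces in N, time in s.
With the tool pointing down it reaches from about 0.35 to 0.975 m from the base axis. Payload 4.9 kg.
Tool frame: the origin (TCP) lies on the centre line of the jaws, within the pads' length; the fingertips stand 14 mm ahead of it and the grasp point (between the pads) lies 5 mm behind it (manip.nose_length is the distance from the TCP to the fingertips, in m); z points along the fingers, y is the line along which they close (so a half turn about z gives the same grasp; the last joint's range is limited). The gripper opens to 85 mm and grips with 20 to 120 N. Pads are 22 mm wide; open, the fingers measure 114 mm over their backs; the gripper's body (76 mm by 85 mm) begins 54 mm behind the grasp point. The pads swing forward as they close: fully open they stand 13 mm farther back than shut.
Start: joints at [-1.387, 0.053, 1.613, -0, 1.476, -0.119], TCP at [0.186, -0.597, 0.245] pointing down, gripper open.
Joint ranges: [-3.01, 3.01], [-1.01, 2.22], [0.06, 2.58], [-1.02, 4.17], [0.09, 2.62], [-3.14, 3.14]. Speed limits (rad/s): [2.57, 2.57, 3.14, 3.14, 3.14, 3.14].

## Interface

Orientations are given as a unit quaternion [w, x, y, z].
In Python, from plant import manip, imaging gives the robot as it stands.
- The arm moves only by the tool play_rows, never from a script. Its argument "commands" is a list of rows, each a list of 6 numbers: the shift along the tool's x, y, z in mm, then the turn, a rotation vector about the tool's x, y, z in degrees. A call has 1 to 5 rows; each row shifts and turns the commanded pose from where the row before left it, along the tool's axes as they then stand; what a row does not reach is not made up. A row lasts 1/12 s, in which the tool goes at most 41.7 mm and 7.16 degrees, less where a joint would pass 70% of its speed; a pose out of reach is approached as far as the arm can. A call is refused whole if a number of a shift passes 41.7 or a number of a turn 7.16, either way. A call with a gripper value outside its range is refused whole. "hand" is the finger opening in mm, from 0 to 85.4, set as the call begins (left out, the last holds). The fingers move at their own pace and stop on an object; the grip force is fixed at half the most. Time passes only in rows, so rows that do not move let the fingers close. It gives the time, the measured TCP pose, the force, the opening and the grip force at its end, in the units of the state.
- manip.state(): the state, without advancing time (a new reading comes with each control period).
- imaging.grab_frame(name): name is "scene" or "top" or "wrist"; returns a dict with "image" (384x512x3 uint8, red, green, blue), "fx", "fy", "cx", "cy" (pixels), "k1" (the pictures are not rectified: a ray, as slopes to the right and down, at radius r is drawn at 1 + k1 r^2 times it, then the intrinsics apply), "R" (3x3) and "t" (3): a world point X has camera coordinates R X + t; the wrist camera has in their place "mount" (4x4, takes a point from camera to tool coordinates, whose origin is the TCP and whose axes are the flange's). Camera axes: x right, y down, z forward; pixel columns grow to the right and rows downward; lengths in m; the calibration is good to about 2 mm. A picture is of the moment at which its call begins: read the wrist's pose just before it. There is no depth.
- manip.job_done(): hands the job in; it is judged then, once.
The state is a dict: "time": time; "joint_pos": joint angles; "joint_vel": joint speeds; "joint_efforts": joint torques, N m; "tool_pos": TCP position; "tool_rot": TCP orientation; "contact_force": force on the tool from outside, world axes, zero at the start; "ft_torque": the same for the moment, N m; "gripper_width": opening from 0.0 (shut) to 1.0 (fully open); "grasp_force": force on a finger pad.
Only numpy, scipy, OpenCV 4.12 (cv2) and the standard library are available. Lean on these libraries where they do the work, as an engineer would, in place of code of your own. Each camera call takes 0.05 s, during which the arm holds its last target. There are 200 camera calls.

## Task

Take the red-handled maker's stamp out of its wooden stand and press its round steel face upright into the middle of the ring drawn on the wooden blank: feel for the wood, then keep an even push of about 15 newtons for two full seconds, never more than 25, without rocking or sliding the stamp. Then lift it slowly straight up until it is well clear (at least 4 cm), and put it back upright in the hole of its stand, fully down, and let go. Leave the spool, the wax jar and the bowl where they are.

Things in the scene. Friction and masses are not known exactly. Their poses are not given: they have to be found in the camera images.
- stamp: Maker's stamp, about 0.22 kg (differs by a fifth), standing upright at the start. Origin at the centre of the flat round die face at its lower end, z up along its axis. From the bottom: steel shank 16 mm diameter, 0 to 46 mm; brass collar 30 mm diameter, 46 to 52 mm; red square handle 24 x 24 mm with its flats facing the stamp's x and y axes, 52 to 104 mm; brass cap 26 mm diameter to 112 mm.
- die (a point): Centre of the stamp's flat die face (16 mm diameter), the stamp's lower end; z along the stamp upwards.
- handle (a point): On the stamp's axis, at the middle of the red square handle, 78 mm above the die face; x and y axes square to the flats.
- stand: Fixed dark wood block 85 x 85 x 42 mm with a vertical round blind hole in its middle, 24 mm diameter with a 3 mm chamfer, floor 8 mm above the bench. Origin at the centre of the underside, z up. With the stamp home its die face is on the hole's floor, 8 mm above this origin, and its handle's middle 86 mm above the bench.
- rest: Marking rest, bolted to the bench: 135 mm square steel plate, blue round cup of 110 mm diameter and three steel jaws up to 44 mm high around a pale round wooden blank 82 mm in diameter. Origin at the centre of the underside, z up. The blank cannot be taken out; it sits on a sprung seat that gives only straight down, about 1 mm for each 4 N, and springs back; 12 mm of travel at most.
- mark (a point): Point straight below the centre of the dark ring (27 mm outer diameter, with a centre dot) that is drawn on the blank's top face, 14 mm from the blank's axis along the rest's +x. This point lies at the height of the jaws' tops, 44 mm above the bench. The wood's top face is higher, by 7 to 25 mm: the thickness differs from blank to blank and is not measured, so feel for it.
- spool: Bystander: turned wooden spool, 40 mm diameter, 44 mm high; origin at the centre of its underside. Leave it alone.
- wax: Bystander: amber wax jar with a metal cap, 64 mm diameter, 50 mm high; origin at the centre of its underside. Leave it alone.
- bowl: Bystander: small dark wooden bowl, 84 mm diameter, 40 mm high; origin at the centre of its underside. Leave it alone.
Things that resemble listed ones, but are neither listed nor needed, are in the scene too. What is shaped like the stand but blue or pink is not meant.

How it is judged:
On the way, in this order (a step that is already met when the one before it is completed fails the run):
1. the upright stamp is pressed on the middle of the ring with an even 10 to 20 N for 1.5 s (contact force between stamp and rest between 10 and 20 N and horizontal distance between die and mark below 0.004 m and angle between stamp's own z axis and vertical below 0.09 rad), for 1.5 s.
2. the stamp is lifted straight up off the mark until clear of the wood (contact force between stamp and rest below 0.1 N and z of die in the frame of mark above 0.045 m and horizontal distance between die and mark below 0.01 m and angle between stamp's own z axis and vertical below 0.15 rad), for 0.05 s.
At the end, for the whole second after the job is handed in: The stamp is back in its stand, let go and at rest: its die face on the hole's floor (within 3 mm), within 7 mm of the hole's axis, upright within 5 degrees; spool, wax jar and bowl are within 20 mm of where they started (horizontal distance between stamp and stand below 0.007 m and z of die in the frame of stand between 0.005 and 0.011 m and angle between stamp's own z axis and vertical below 0.09 rad and linear speed of stamp below 0.01 m/s and contact force between stamp and the fingers below 0.05 N and distance of each of spool, wax, bowl from where it was at the start of the episode below 0.02 m); the robot touches nothing.
It fails at once if the stamp is pressed on the rest or blank with more than 25 N (contact force between stamp and rest above 25 N).
It fails at once if the stamp bears on the wood off the mark or slides away (die centre more than 5.5 mm from the ring's centre under more than 2 N) (contact force between stamp and rest above 2 N and horizontal distance between die and mark above 0.0055 m).
It fails at once if the stamp leans more than 7 degrees while it bears on the wood with more than 2 N (contact force between stamp and rest above 2 N and angle between stamp's own z axis and vertical above 0.122 rad).
It fails at once if a bystander (spool, wax jar, bowl) is shifted by more than 20 mm (distance of any of spool, wax, bowl from where it was at the start of the episode above 0.02 m).
It also fails if it takes over 67 s, if anything falls off the work surface, if the arm or the gripper's body presses on something with over 40 N, if the wrist force passes 120 N, or if a joint passes its speed limit or range.

## Working session

There is one attempt and no reset: what is moved stays moved. The work goes in short steps, Python scripts to look and compute and a tool call to move; the robot and the scene stay as the last step left them, time stands still between calls to the robot, and variables do not carry over. Pictures are saved under pics/ and viewed, at most 10 in all, crops included, and the job is handed in when it is done.

Besides the shell and the picture viewer there is one more tool, called after "Call:" as name(argument=value, ...) on one line, values as JSON. play_rows: Moves the arm, as the interface text tells. Its arguments: {"type":"object","properties":{"commands":{"type":"array","items":{"type":"array","items":{"type":"number"}}},"hand":{"type":"number"}},"required":["commands"]}

```bash
mkdir -p pics
python3 - <<'E'
from plant import manip, imaging
import cv2
print(manip.state(), manip.nose_length)
for n in ["scene","top"]:
    f=imaging.grab_frame(n); cv2.imwrite(f"pics/{n}0.png",cv2.resize(f["image"][:,:,::-1],(800,600),interpolation=cv2.INTER_CUBIC))
    print(n,{k:v for k,v in f.items() if k!="image"})
E
```

```text
{'time': 0.0, 'joint_pos': array([-1.38698434e+00,  5.32978906e-02,  1.61428856e+00, -1.12195976e-05,
        1.47601505e+00, -1.19012405e-01]), 'joint_vel': array([-2.94033377e-04, -6.61312427e-04, -2.49866136e-04, -3.50786491e-04,
        6.63378024e-05, -5.08466289e-04]), 'joint_efforts': array([ 5.46024239e-04, -3.93681514e+01, -3.70175207e+01, -1.52310013e-04,
        6.93681897e-03, -5.23428980e-07]), 'tool_pos': array([ 0.18626607, -0.59597337,  0.24410281]), 'tool_rot': array([-1.00371111e-03,  9.88558476e-01,  1.50834776e-01, -3.81184310e-05]), 'contact_force': array([ 0.76864091,  0.65686956, -0.70355679]), 'ft_torque': array([ 0.01142094, -0.03299217, -0.01318634]), 'grasp_force': 0.0, 'gripper_width': 1.0013227645600227} 0.014
scene {'fx': 444.5828130020639, 'fy': 444.5828130020639, 'cx': 259.2593824413057, 'cy': 191.7143726974698, 'k1': -0.14352777517936788, 'R': array([[-0.77455626,  0.63250435,  0.00092528],
       [ 0.34801641,  0.4273968 , -0.83439592],
       [-0.52815451, -0.64596457, -0.55116476]]), 't': array([ 0.40633012, -0.08618708,  1.2625871 ])}
top {'fx': 468.955414975664, 'fy': 468.955414975664, 'cx': 255.9789540705009, 'cy': 182.499637370019, 'k1': -0.15879521716221226, 'R': array([[-0.01136126, -0.99988787,  0.00975577],
       [-0.98992189,  0.00986967, -0.14127012],
       [ 0.14115799, -0.01126245, -0.98992302]]), 't': array([-0.06253793,  0.49762236,  0.99142542])}
```

View pics/top0.png

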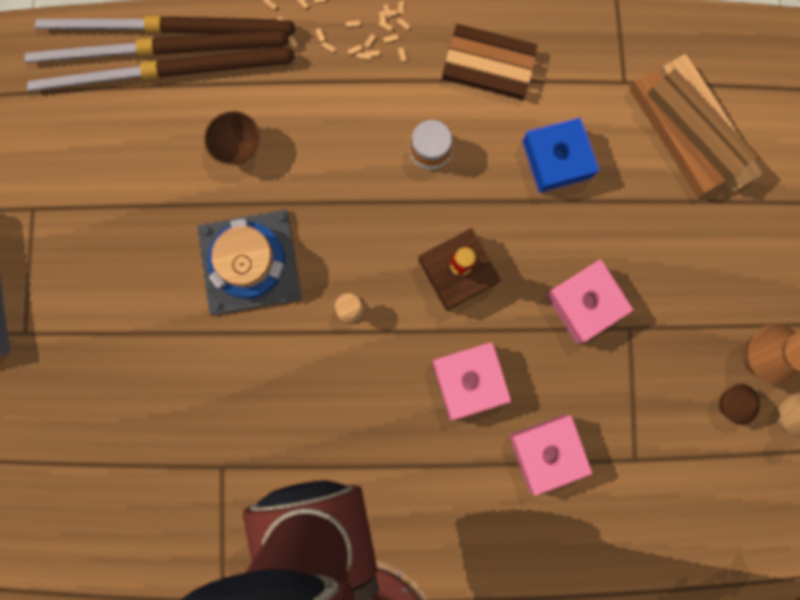

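View pics/scene0.png

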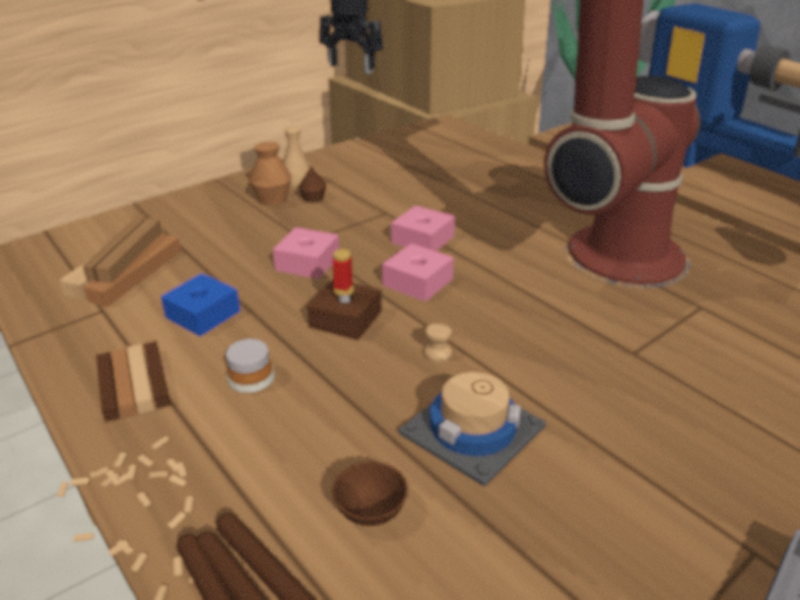

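Top view: stamp cap at (463,258) in the dark stand (top corners about (473,230), (499,276), (447,309), (420,263)); ring at (242,264) on the blank. Scene view: cap (342,255), ring (482,387).

```bash
cat > h.py <<'E'
import numpy as np, cv2
from plant import manip, imaging
from scipy.spatial.transform import Rotation as Ro
def rot(q): return Ro.from_quat([q[1],q[2],q[3],q[0]]).as_matrix()
def cam(f,st=None):
    "camera centre and world-from-camera rotation"
    if "mount" in f:
        M=np.eye(4); M[:3,:3]=rot(st["tool_rot"]); M[:3,3]=st["tool_pos"]
        M=M@f["mount"]; return M[:3,3],M[:3,:3]
    return -f["R"].T@f["t"], f["R"].T
def ray(f,u,v,st=None):
    K=np.array([[f["fx"],0,f["cx"]],[0,f["fy"],f["cy"]],[0,0,1.]])
    x,y=cv2.undistortPoints(np.array([[[u,v]]],float),K,np.array([f["k1"],0,0,0,0.]))[0,0]
    c,R=cam(f,st); d=R@np.array([x,y,1]); return c,d/np.linalg.norm(d)
def onz(f,u,v,z,st=None):
    c,d=ray(f,u,v,st); return c+d*(z-c[2])/d[2]
def tri(rays):
    A=0;b=0
    for c,d in rays:
        P=np.eye(3)-np.outer(d,d); A=A+P; b=b+P@c
    return np.linalg.solve(A,b)
def s(p,k=.64): return ((p[0]+.5)*k-.5,(p[1]+.5)*k-.5)
E
python3 - <<'E'
from h import *
np.set_printoptions(precision=4,suppress=True)
t=imaging.grab_frame("top"); c=imaging.grab_frame("scene")
print("cap tri",tri([ray(t,*s((464,257))),ray(c,*s((342,255)))]))
print("cap onz .12",onz(t,*s((464,257)),.12),onz(c,*s((342,255)),.12))
print("ring tri",tri([ray(t,*s((242,264))),ray(c,*s((482,387)))]))
for z in(.051,.06,.069):print(z,onz(t,*s((242,264)),z),onz(c,*s((482,387)),z))
for p in [(473,230),(499,276),(447,309),(420,263)]: print("stand",onz(t,*s(p),.042))
for n,p,z in[("spool",(348,303),.044),("wax",(432,138),.05),("bowl",(232,138),.04)]: print(n,onz(t,*s(p),z))
for p in[(199,226),(289,211),(300,300),(210,314)]: print("plate",onz(t,*s(p),.008))
w=imaging.grab_frame("wrist"); print(w["mount"],w["fx"],w["k1"])
E
```

```text
cap tri [ 0.5221 -0.1504  0.1164]
cap onz .12 [ 0.5213 -0.1499  0.12  ] [ 0.5256 -0.1453  0.12  ]
ring tri [0.525  0.1499 0.0636]
0.051 [0.5271 0.1526 0.051 ] [0.5141 0.1399 0.051 ]
0.06 [0.5255 0.1507 0.06  ] [0.5219 0.147  0.06  ]
0.069 [0.524  0.1488 0.069 ] [0.5297 0.1542 0.069 ]
stand [ 0.5741 -0.1715  0.042 ]
stand [ 0.508  -0.2063  0.042 ]
stand [ 0.4623 -0.1323  0.042 ]
stand [ 0.5275 -0.0958  0.042 ]
spool [0.4719 0.0049 0.044 ]
wax [ 0.7079 -0.1156  0.05  ]
bowl [0.7156 0.1748 0.04  ]
plate [0.5922 0.2272 0.008 ]
plate [0.6128 0.0938 0.008 ]
plate [0.4812 0.0763 0.008 ]
plate [0.4619 0.2071 0.008 ]
[[-0.0009 -0.9535 -0.3012  0.076 ]
 [ 1.     -0.0008 -0.0004  0.0006]
 [ 0.0001 -0.3012  0.9535 -0.1292]
 [ 0.      0.      0.      1.    ]] 328.93579235369253 -0.06557570707271994
```

Call:
play_rows(commands=[[30,-22,0,0,0,0],[30,-22,0,0,0,0],[30,-22,0,0,0,0],[30,-22,0,0,0,0],[30,-22,0,0,0,0]])

```text
time: 0.67
tool_pos: [0.2973, -0.4453, 0.2452]
tool_rot: [-0.0, 0.989, 0.15, 0.0]
contact_force: [0.0, -1.0, -0.5]
gripper_width: 1.001
grasp_force: 0.0
```

Call:
play_rows(commands=[[30,-22,0,0,0,0],[30,-22,0,0,0,0],[30,-22,0,0,0,0],[30,-22,0,0,0,0],[30,-22,0,0,0,0]])

```text
time: 1.08
tool_pos: [0.4078, -0.2955, 0.2454]
tool_rot: [0.0, 0.989, 0.151, 0.0]
contact_force: [0.2, 0.6, -0.4]
gripper_width: 1.002
grasp_force: 0.0
```

Call:
play_rows(commands=[[30,-22,0,0,0,0],[30,-22,0,0,0,0],[30,-22,0,0,0,0],[30,-20,0,0,0,0],[30,-20,0,0,0,0]])

```text
time: 1.5
tool_pos: [0.5195, -0.1494, 0.2454]
tool_rot: [0.0, 0.989, 0.151, 0.0]
contact_force: [0.7, -1.1, 0.9]
gripper_width: 1.0
grasp_force: 0.0
```

Call:
play_rows(commands=[[0,0,0,0,0,0],[0,0,0,0,0,0],[0,0,0,0,0,0]])

```text
time: 1.75
tool_pos: [0.5185, -0.1513, 0.2451]
tool_rot: [0.0, 0.989, 0.151, -0.0]
contact_force: [-0.9, -0.3, -0.1]
gripper_width: 0.995
grasp_force: 0.0
```

Run:
```python
from h import *
st=manip.state(); f=imaging.grab_frame("wrist"); cv2.imwrite("pics/w1.png",cv2.resize(f["image"][:,:,::-1],(800,600),interpolation=cv2.INTER_CUBIC))
np.savez("w1.npz",**f); np.savez("w1s.npz",**st)
print(st)
```

```text
{'time': 1.75, 'joint_pos': array([-4.21428647e-01, -1.50693909e-01,  1.80956222e+00, -5.36796112e-04,
        1.48323010e+00,  8.46173996e-01]), 'joint_vel': array([-2.82884065e-02, -6.52722650e-03,  7.76196370e-03,  6.42076157e-05,
        1.44898476e-04,  1.17688070e-03]), 'joint_efforts': array([ 9.37389638e-01, -3.03692472e+01, -3.72525644e+01,  4.57642239e-02,
       -4.49354746e-03,  2.43896269e-03]), 'tool_pos': array([ 0.51845874, -0.15125942,  0.24509297]), 'tool_rot': array([ 8.75514371e-05,  9.88527566e-01,  1.51040112e-01, -3.57443198e-04]), 'contact_force': array([-0.91576927, -0.26499438, -0.11962349]), 'ft_torque': array([ 0.03013014, -0.0213051 ,  0.0336642 ]), 'grasp_force': 0.0, 'gripper_width': 0.9950662158227683}
```

View pics/w1.png

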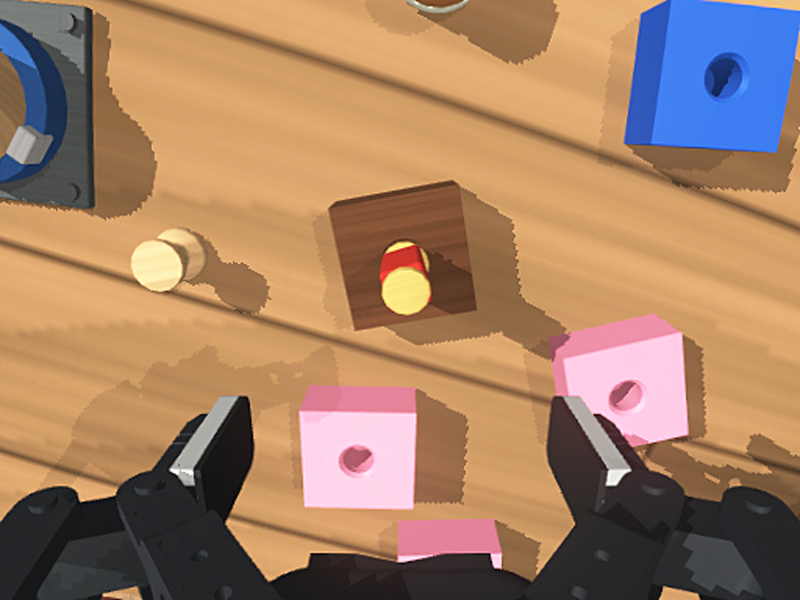

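The wrist view shows the stamp cap at (406,290), stand top corners near (331,208), (458,183), (476,310), (354,330). I'll enlarge it to read the handle's yaw.

Run:
```python
from h import *
np.set_printoptions(precision=4,suppress=True)
f=dict(np.load("w1.npz")); st=dict(np.load("w1s.npz"))
c=f["image"][145:209,225:310,::-1]; cv2.imwrite("pics/w1c.png",cv2.resize(c,None,fx=9,fy=9,interpolation=cv2.INTER_CUBIC))
print("cap",onz(f,*s((406,290)),.12,st))
P=[onz(f,*s(p),.042,st) for p in[(331,208),(458,183),(476,310),(354,330)]]
print(np.array(P),np.mean(P,0))
```

```text
cap [ 0.5224 -0.1538  0.12  ]
[[ 0.5393 -0.0988  0.042 ]
 [ 0.5784 -0.1715  0.042 ]
 [ 0.5021 -0.2111  0.042 ]
 [ 0.4633 -0.1357  0.042 ]] [ 0.5208 -0.1543  0.042 ]
```

View pics/w1c.png

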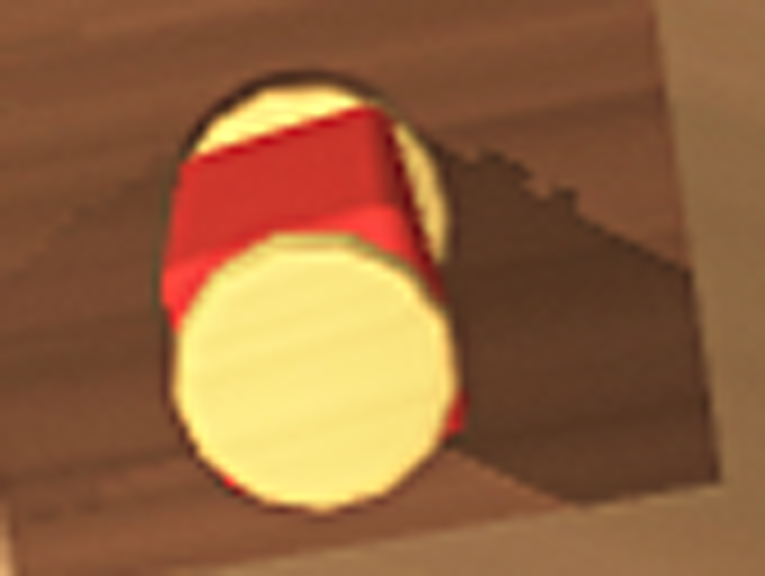

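Run:
```python
from h import *
np.set_printoptions(precision=4,suppress=True)
f=dict(np.load("w1.npz")); st=dict(np.load("w1s.npz"))
P=[onz(f,225+(u+.5)/9-.5,145+(v+.5)/9-.5,.112,st) for u,v in[(163,275),(395,205),(463,428),(232,492)]]
R=rot(st["tool_rot"]); P=np.array(P); print(P,P.mean(0))
Q=(P-st["tool_pos"])@R
for i in range(4):
    d=Q[(i+1)%4]-Q[i]; print(np.hypot(*d[:2]), np.degrees(np.arctan2(d[1],d[0]))%90)
b=np.array([.522,-.1525,.085]); print("tool shift",(b-st["tool_pos"])@R*1000)
```

```text
[[ 0.5245 -0.1386  0.112 ]
 [ 0.537  -0.1567  0.112 ]
 [ 0.5188 -0.1693  0.112 ]
 [ 0.5064 -0.1507  0.112 ]] [ 0.5217 -0.1538  0.112 ]
0.022085879511211035 72.83958760690327
0.022139306443997017 72.84767273158997
0.02234545852297573 73.79775770955588
0.021767183375042527 73.52286890013563
tool shift [  3.1266   2.231  160.0909]
```

Call:
play_rows(commands=[[2.5,3,0,0,0,-5.6],[0,0,20,0,0,-5.6],[0,0,30,0,0,-5.6],[0,0,30,0,0,0],[0,0,30,0,0,0]])

```text
time: 2.22
tool_pos: [0.5214, -0.1549, 0.1347]
tool_rot: [0.001, 0.956, 0.292, 0.0]
contact_force: [0.3, -0.7, 0.5]
gripper_width: 1.002
grasp_force: 0.0
```

Call:
play_rows(commands=[[0,0,20,0,0,0],[0,0,15,0,0,0],[0,0,10,0,0,0],[0,0,8,0,0,0],[0,0,0,0,0,0]])

```text
time: 2.63
tool_pos: [0.5208, -0.1537, 0.0809]
tool_rot: [-0.001, 0.956, 0.293, -0.001]
contact_force: [-0.1, 0.8, 0.1]
gripper_width: 1.001
grasp_force: 0.0
```

Run:
```python
from h import *
st=manip.state(); f=imaging.grab_frame("wrist"); cv2.imwrite("pics/w2.png",cv2.resize(f["image"][:,:,::-1],(800,600),interpolation=cv2.INTER_CUBIC))
print(st["tool_pos"],st["tool_rot"])
```

```text
[ 0.52080715 -0.15373889  0.08090615] [-7.61714437e-04  9.56132682e-01  2.92931471e-01 -9.31705443e-04]
```

View pics/w2.png

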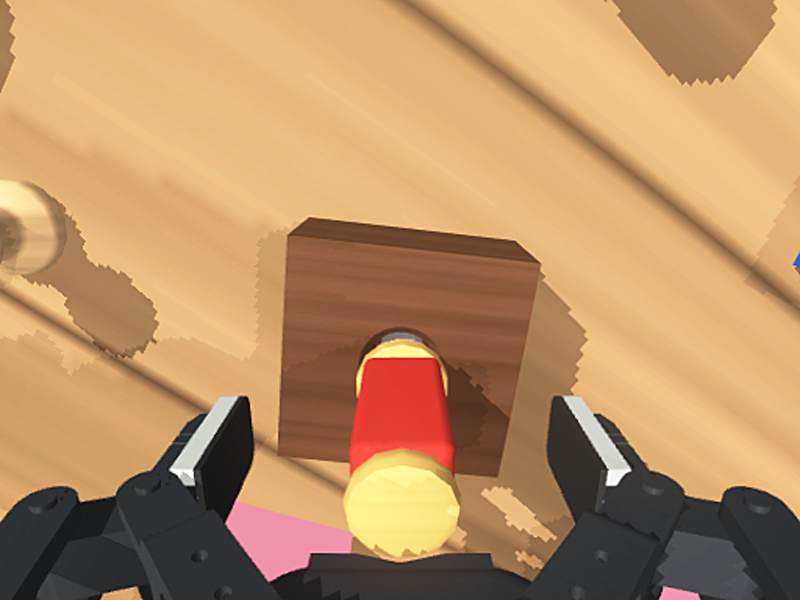

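The handle is square to the pads and centred (cap at (401,503), handle bottom edge at (402,359)); closing.

Call:
play_rows(commands=[[0,0,0,0,0,0],[0,0,0,0,0,0],[0,0,0,0,0,0],[0,0,0,0,0,0],[0,0,0,0,0,0]], hand=0)

```text
time: 3.1
tool_pos: [0.5223, -0.1534, 0.0829]
tool_rot: [0.0, 0.956, 0.294, 0.0]
contact_force: [0.7, 0.6, -0.2]
gripper_width: 0.3
grasp_force: 0.0
```

Call:
play_rows(commands=[[0,0,0,0,0,0],[0,0,0,0,0,0],[0,0,0,0,0,0],[0,0,0,0,0,0],[0,0,0,0,0,0]])

```text
time: 3.52
tool_pos: [0.5224, -0.1534, 0.083]
tool_rot: [0.0, 0.956, 0.294, 0.0]
contact_force: [-0.3, 0.4, 5.5]
gripper_width: 0.275
grasp_force: 59.5
```

Call:
play_rows(commands=[[0,0,0,0,0,0],[0,0,0,0,0,0],[0,0,0,0,0,0],[0,0,0,0,0,0],[0,0,0,0,0,0]])

```text
time: 3.93
tool_pos: [0.5224, -0.1534, 0.083]
tool_rot: [0.0, 0.956, 0.294, 0.0]
contact_force: [-0.2, 0.9, 6.1]
gripper_width: 0.271
grasp_force: 59.5
```

Run:
```python
from h import *
np.set_printoptions(precision=4,suppress=True)
st=manip.state(); f=imaging.grab_frame("wrist"); im=f["image"]; cv2.imwrite("pics/w3.png",cv2.resize(im[:,:,::-1],(800,600),interpolation=cv2.INTER_CUBIC))
print(st["tool_pos"],st["tool_rot"],st["gripper_width"],st["grasp_force"],st["contact_force"])
np.savez("w3.npz",**f); np.savez("w3s.npz",**st)
c=onz(f,*s((401,503)),.12,st); R=rot(st["tool_rot"]); print("cap",c,(c-st["tool_pos"])@R)
```

```text
[ 0.5224 -0.1534  0.083 ] [0.0003 0.9559 0.2936 0.0004] 0.27101416304161274 59.537174105644226 [-0.1622  0.9005  6.0916]
cap [ 0.5238 -0.1529  0.12  ] [ 0.0015  0.0004 -0.037 ]
```

View pics/w3.png

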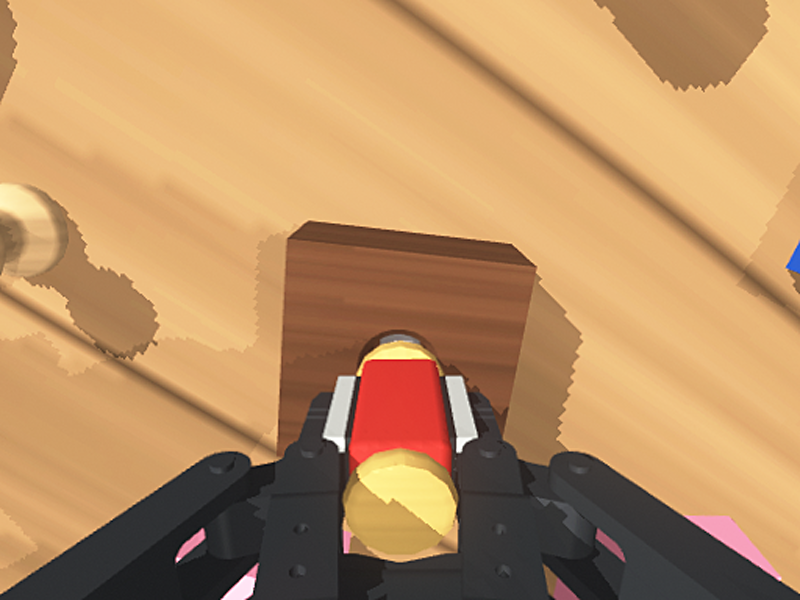

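Call:
play_rows(commands=[[0,0,-10,0,0,0],[0,0,-15,0,0,0],[0,0,-20,0,0,0],[0,0,-25,0,0,0],[0,0,-25,0,0,0]])

```text
time: 4.4
tool_pos: [0.5207, -0.1528, 0.1768]
tool_rot: [-0.001, 0.956, 0.294, -0.001]
contact_force: [1.2, -0.2, -3.0]
gripper_width: 0.274
grasp_force: 58.9
```

Call:
play_rows(commands=[[0,0,-15,0,0,0],[0,0,-10,0,0,0],[8,-15,0,0,0,0],[12,-23,0,0,0,0],[13,-25,0,0,0,0]])

```text
time: 4.82
tool_pos: [0.5131, -0.0824, 0.2014]
tool_rot: [-0.0, 0.956, 0.293, -0.001]
contact_force: [1.0, 0.9, -1.4]
gripper_width: 0.274
grasp_force: 59.1
```

Call:
play_rows(commands=[[13,-25,0,0,0,0],[13,-25,0,0,0,0],[13,-25,0,0,0,0],[13,-25,0,0,0,0],[13,-25,0,0,0,0]])

```text
time: 5.23
tool_pos: [0.4962, 0.0586, 0.201]
tool_rot: [-0.0, 0.956, 0.294, -0.001]
contact_force: [0.8, 0.6, -1.9]
gripper_width: 0.277
grasp_force: 59.1
```

Call:
play_rows(commands=[[13,-25,0,0,0,0],[12,-22,0,0,0,0],[9,-14,0,0,0,0],[0,0,0,0,0,0],[0,0,0,0,0,0]])

```text
time: 5.65
tool_pos: [0.4906, 0.1272, 0.2012]
tool_rot: [0.0, 0.956, 0.295, -0.001]
contact_force: [-0.3, 0.3, -1.5]
gripper_width: 0.272
grasp_force: 59.2
```

Run:
```python
from h import *
np.set_printoptions(precision=4,suppress=True)
st=manip.state(); f=imaging.grab_frame("wrist"); im=f["image"]; cv2.imwrite("pics/w4.png",cv2.resize(im[:,:,::-1],(800,600),interpolation=cv2.INTER_CUBIC))
print(st["tool_pos"],st["tool_rot"],st["gripper_width"],st["grasp_force"],st["contact_force"])
np.savez("w4.npz",**f); np.savez("w4s.npz",**st)
```

```text
[0.4906 0.1272 0.2012] [ 0.0001  0.9556  0.2945 -0.0012] 0.2723203949998025 59.16934132575989 [-0.2768  0.2935 -1.4828]
```

View pics/w4.png

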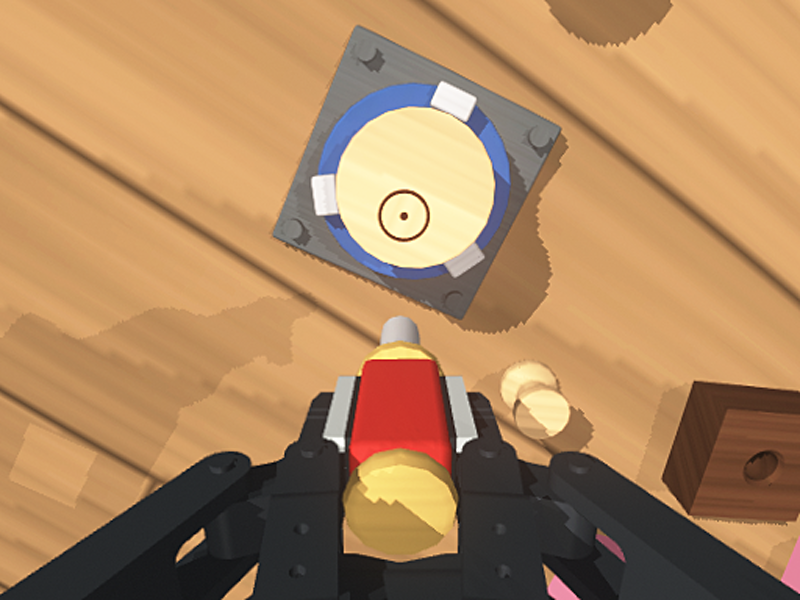

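Ring dot at (404,216); the die's front rim peaks at (400,316), shank sides at 382 and 419.

Run:
```python
from h import *
np.set_printoptions(precision=4,suppress=True)
f=dict(np.load("w4.npz")); st=dict(np.load("w4s.npz")); R=rot(st["tool_rot"]); zt=st["tool_pos"][2]
def tool(p,z): return (onz(f,*s(p),z,st)-st["tool_pos"])@R*1000
print("die front rim in tool",tool((400,316),zt-.075),"sides",tool((382,330),zt-.075),tool((419,330),zt-.075))
t=imaging.grab_frame("top"); c=imaging.grab_frame("scene")
print("tri",tri([ray(t,*s((242,264))),ray(f,*s((404,216)),st)]),tri([ray(t,*s((242,264))),ray(c,*s((482,387))),ray(f,*s((404,216)),st)]))
for z in(.051,.06,.069):print(z,tool((404,216),z),onz(f,*s((404,216)),z,st),onz(t,*s((242,264)),z))
# blank diameter in view (left/right extents)
for z in(.051,.06,.069):print(z,onz(f,*s((335,186)),z,st)-onz(f,*s((495,190)),z,st))
```

```text
die front rim in tool [ 6.0434  0.1506 74.9865] sides [-0.2222 -7.4784 75.0048] [-0.2317  8.1913 74.9963]
tri [0.5243 0.1483 0.0696] [0.5245 0.1489 0.0635]
0.051 [ 37.5776   2.3261 150.0847] [0.5226 0.1463 0.051 ] [0.5271 0.1526 0.051 ]
0.06 [ 38.8109   2.2597 141.0819] [0.5236 0.1471 0.06  ] [0.5255 0.1507 0.06  ]
0.069 [ 40.0443   2.1932 132.0791] [0.5246 0.1479 0.069 ] [0.524  0.1488 0.069 ]
0.051 [-0.0464  0.0719  0.    ]
0.06 [-0.0449  0.0695  0.    ]
0.069 [-0.0434  0.0672  0.    ]
```

Call:
play_rows(commands=[[13,0.5,0,0,0,0],[14,0.5,5,0,0,0],[14,1,10,0,0,0],[0,0,10,0,0,0],[0,0,8,0,0,0]])

```text
time: 6.22
tool_pos: [0.5263, 0.1473, 0.168]
tool_rot: [0.0, 0.956, 0.293, -0.001]
contact_force: [0.2, -0.2, -2.4]
gripper_width: 0.274
grasp_force: 59.2
```

Call:
play_rows(commands=[[0,0,6,0,0,0],[0,0,4,0,0,0],[0,0,0,0,0,0],[0,0,0,0,0,0],[0,0,0,0,0,0]])

```text
time: 6.63
tool_pos: [0.5266, 0.1481, 0.1599]
tool_rot: [0.0, 0.956, 0.294, 0.0]
contact_force: [0.5, 0.5, -1.2]
gripper_width: 0.274
grasp_force: 59.2
```

Run:
```python
from h import *
np.set_printoptions(precision=4,suppress=True)
st=manip.state(); f=imaging.grab_frame("wrist"); im=f["image"]
c=im[120:270,156:356,::-1]; cv2.imwrite("pics/w5.png",cv2.resize(c,(800,600),interpolation=cv2.INTER_CUBIC))
print(st["tool_pos"],st["tool_rot"],st["contact_force"])
np.savez("w5.npz",**f); np.savez("w5s.npz",**st)
```

```text
[0.5266 0.1481 0.1599] [0.0001 0.9559 0.2935 0.0005] [ 0.4959  0.5072 -1.201 ]
```

View pics/w5.png

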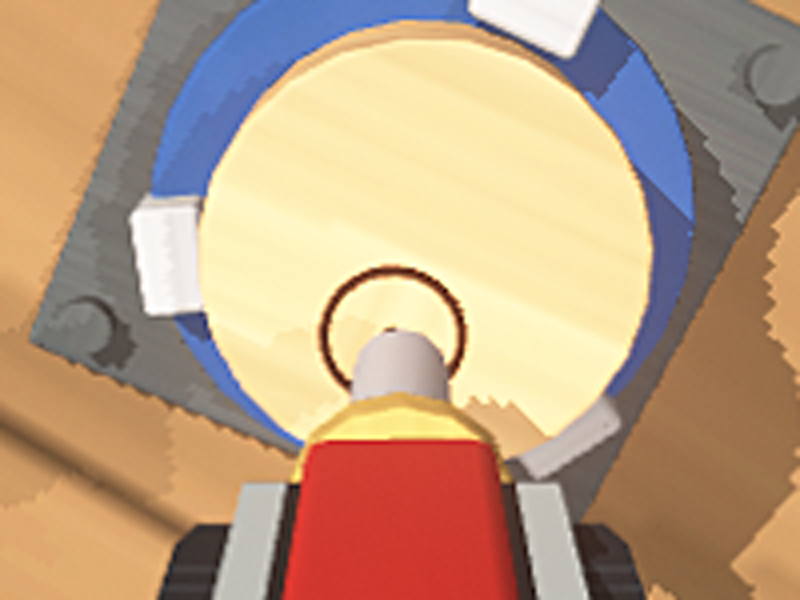

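Crop: ring spans 320–467 horizontally, top at 266, dot at about (392,332); die front rim at (400,331), shank sides 353/448; blank 202–653.

Run:
```python
from h import *
np.set_printoptions(precision=2,suppress=True)
f=dict(np.load("w5.npz")); st=dict(np.load("w5s.npz")); R=rot(st["tool_rot"]); zt=st["tool_pos"][2]
def tool(p,z): return (onz(f,156+(p[0]+.5)/4-.5,120+(p[1]+.5)/4-.5,z,st)-st["tool_pos"])@R*1000
print("rim",tool((400,331),zt-.075),tool((353,375),zt-.075),tool((448,375),zt-.075))
for z in(.051,.06,.063,.066,.069):
  a,b=tool((202,235),z),tool((653,245),z); l,r=tool((320,335),z),tool((467,335),z)
  print(z,"dot",tool((392,332),z),"ringtop",tool((393,266),z)[:1]-13.5,"ringmid",(l+r)[1]/2,"w",r[1]-l[1],"blank",np.hypot(*(a-b)[:2]))
```

```text
rim [ 5.82  0.03 75.01] [-1.88 -7.78 74.99] [-1.9   7.98 75.  ]
0.051 dot [ -6.02  -1.55 108.94] ringtop [-6.38] ringmid -1.2602837772166948 w 28.150849368852064 blank 84.62345656373307
0.06 dot [-2.92 -1.48 99.94] ringtop [-3.79] ringmid -1.202542385299866 w 27.087198822445966 blank 81.42604732632729
0.063 dot [-1.89 -1.45 96.94] ringtop [-2.92] ringmid -1.1832952546609485 w 26.732648640310607 blank 80.36024424719203
0.066 dot [-0.86 -1.43 93.94] ringtop [-2.05] ringmid -1.1640481240220373 w 26.378098458175266 blank 79.29444116805676
0.069 dot [ 0.17 -1.41 90.94] ringtop [-1.19] ringmid -1.1448009933831198 w 26.023548276039914 blank 78.22863808892146
```

Call:
play_rows(commands=[[-0.5,-0.7,0,0,0,0],[-0.5,-0.6,3,0,0,0],[0,0,4,0,0,0],[0,0,3,0,0,0],[0,0,2,0,0,0]])

```text
time: 7.1
tool_pos: [0.5245, 0.1487, 0.1465]
tool_rot: [-0.0, 0.956, 0.294, -0.001]
contact_force: [-0.3, 0.4, -1.9]
gripper_width: 0.276
grasp_force: 59.2
```

Call:
play_rows(commands=[[0,0,0.5,0,0,0],[0,0,0.5,0,0,0],[0,0,0.5,0,0,0],[0,0,0.5,0,0,0],[0,0,0.5,0,0,0]])

```text
time: 7.52
tool_pos: [0.5251, 0.1488, 0.145]
tool_rot: [0.0, 0.956, 0.294, 0.0]
contact_force: [0.5, -0.0, -1.9]
gripper_width: 0.274
grasp_force: 59.2
```

Call:
play_rows(commands=[[0,0,0.5,0,0,0],[0,0,0.5,0,0,0],[0,0,0.5,0,0,0],[0,0,0.5,0,0,0],[0,0,0.5,0,0,0]])

```text
time: 7.93
tool_pos: [0.5249, 0.1487, 0.1423]
tool_rot: [-0.0, 0.956, 0.294, -0.0]
contact_force: [0.3, -0.1, -2.0]
gripper_width: 0.273
grasp_force: 59.2
```

Call:
play_rows(commands=[[0,0,0.5,0,0,0],[0,0,0.5,0,0,0],[0,0,0.5,0,0,0],[0,0,0.5,0,0,0],[0,0,0.5,0,0,0]])

```text
time: 8.35
tool_pos: [0.5249, 0.1487, 0.1398]
tool_rot: [0.0, 0.956, 0.294, 0.0]
contact_force: [-0.1, -0.1, -2.4]
gripper_width: 0.272
grasp_force: 59.2
```

Call:
play_rows(commands=[[0,0,0.5,0,0,0],[0,0,0.5,0,0,0],[0,0,0.5,0,0,0],[0,0,0.5,0,0,0],[0,0,0.5,0,0,0]])

```text
time: 8.77
tool_pos: [0.5251, 0.1488, 0.1378]
tool_rot: [-0.0, 0.956, 0.294, 0.0]
contact_force: [-1.6, -0.3, 2.0]
gripper_width: 0.276
grasp_force: 59.6
```

Contact near TCP z 0.138 (about 4 N). One look to confirm that it's centred before pressing.

Run:
```python
from h import *
np.set_printoptions(precision=4,suppress=True)
st=manip.state(); f=imaging.grab_frame("wrist"); im=f["image"]
c=im[165:240,206:306,::-1]; cv2.imwrite("pics/w6.png",cv2.resize(c,(800,600),interpolation=cv2.INTER_CUBIC))
print(st["tool_pos"],st["tool_rot"],st["contact_force"],st["ft_torque"])
R=rot(st["tool_rot"]); d=st["tool_pos"]+R@np.array([-.0022,0,.075])
# predicted crop positions: ring outline centred at die centre
M=np.eye(4); M[:3,:3]=R; M[:3,3]=st["tool_pos"]; M=np.linalg.inv(M@f["mount"])
K=np.array([[f["fx"],0,f["cx"]],[0,f["fy"],f["cy"]],[0,0,1.]])
for r in(8,12.5,13.5):
  X=np.array([d+R@np.array([r*np.cos(a),r*np.sin(a),0])/1000 for a in np.radians([0,-60,60,-90,90])])
  p=cv2.projectPoints(X,M[:3,:3],M[:3,3],K,np.array([f["k1"],0,0,0,0.]))[0][:,0]
  print(r,((p-[206,165]+.5)*8-.5).round(0).tolist())
```

```text
[0.5251 0.1488 0.1378] [-0.      0.9559  0.2936  0.0001] [-1.5516 -0.2657  1.9622] [-0.0302  0.4087 -0.0176]
8 [[400.0, 303.0], [316.0, 349.0], [484.0, 349.0], [304.0, 394.0], [497.0, 394.0]]
12.5 [[400.0, 250.0], [269.0, 323.0], [532.0, 323.0], [250.0, 394.0], [551.0, 394.0]]
13.5 [[400.0, 239.0], [258.0, 317.0], [542.0, 317.0], [238.0, 394.0], [563.0, 394.0]]
```

View pics/w6.png

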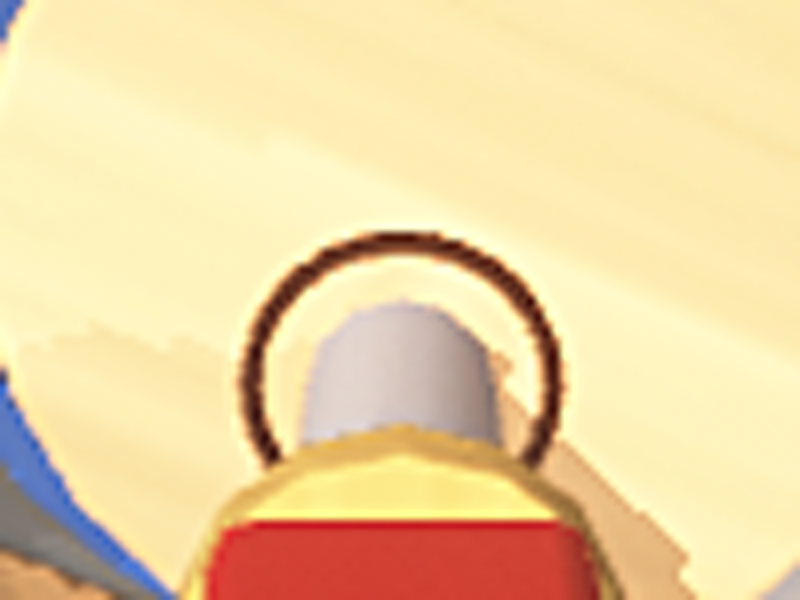

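Ring (240–562, top 231) surrounds the die rim (top 301, centred at 401) within about 1 mm: centred. Pressing.

Call:
play_rows(commands=[[0,0,0.4,0,0,0],[0,0,0.4,0,0,0],[0,0,0.4,0,0,0],[0,0,0.4,0,0,0],[0,0,0,0,0,0]])

```text
time: 9.23
tool_pos: [0.5252, 0.1488, 0.1367]
tool_rot: [-0.0, 0.956, 0.294, 0.0]
contact_force: [-3.5, 0.1, 6.4]
gripper_width: 0.275
grasp_force: 60.4
```

Call:
play_rows(commands=[[0,0,0.4,0,0,0],[0,0,0.4,0,0,0],[0,0,0.4,0,0,0],[0,0,0.4,0,0,0],[0,0,0.4,0,0,0]])

```text
time: 9.65
tool_pos: [0.5253, 0.1489, 0.1356]
tool_rot: [-0.0, 0.956, 0.294, 0.0]
contact_force: [-5.2, -0.6, 11.2]
gripper_width: 0.276
grasp_force: 60.9
```

About 14 N; hold for 2.5 s.

Call:
play_rows(commands=[[0,0,0,0,0,0],[0,0,0,0,0,0],[0,0,0,0,0,0],[0,0,0,0,0,0],[0,0,0,0,0,0]])

```text
time: 10.07
tool_pos: [0.5253, 0.1489, 0.1357]
tool_rot: [0.0, 0.956, 0.294, 0.0]
contact_force: [-4.9, -0.0, 10.7]
gripper_width: 0.276
grasp_force: 60.9
```

Call:
play_rows(commands=[[0,0,0,0,0,0],[0,0,0,0,0,0],[0,0,0,0,0,0],[0,0,0,0,0,0],[0,0,0,0,0,0]])

```text
time: 10.48
tool_pos: [0.5253, 0.1489, 0.1357]
tool_rot: [0.0, 0.956, 0.294, 0.0]
contact_force: [-5.1, 0.2, 10.6]
gripper_width: 0.271
grasp_force: 60.9
```

Call:
play_rows(commands=[[0,0,0,0,0,0],[0,0,0,0,0,0],[0,0,0,0,0,0],[0,0,0,0,0,0],[0,0,0,0,0,0]])

```text
time: 10.9
tool_pos: [0.5253, 0.1488, 0.1357]
tool_rot: [0.0, 0.956, 0.294, 0.0]
contact_force: [-4.4, -0.4, 10.7]
gripper_width: 0.271
grasp_force: 60.9
```

Call:
play_rows(commands=[[0,0,0,0,0,0],[0,0,0,0,0,0],[0,0,0,0,0,0],[0,0,0,0,0,0],[0,0,0,0,0,0]])

```text
time: 11.32
tool_pos: [0.5253, 0.1489, 0.1357]
tool_rot: [0.0, 0.956, 0.294, 0.0]
contact_force: [-5.1, -1.0, 10.3]
gripper_width: 0.273
grasp_force: 60.9
```

Call:
play_rows(commands=[[0,0,0,0,0,0],[0,0,0,0,0,0],[0,0,0,0,0,0],[0,0,0,0,0,0],[0,0,0,0,0,0]])

```text
time: 11.73
tool_pos: [0.5253, 0.1489, 0.1357]
tool_rot: [0.0, 0.956, 0.294, 0.0]
contact_force: [-5.3, -0.4, 11.2]
gripper_width: 0.278
grasp_force: 60.9
```

Call:
play_rows(commands=[[0,0,0,0,0,0],[0,0,0,0,0,0],[0,0,0,0,0,0],[0,0,0,0,0,0],[0,0,0,0,0,0]])

```text
time: 12.15
tool_pos: [0.5253, 0.1489, 0.1357]
tool_rot: [0.0, 0.956, 0.294, 0.0]
contact_force: [-4.8, -0.2, 10.6]
gripper_width: 0.277
grasp_force: 60.9
```

Call:
play_rows(commands=[[0,0,-1,0,0,0],[0,0,-1,0,0,0],[0,0,-1,0,0,0],[0,0,-1,0,0,0],[0,0,-1.5,0,0,0]])

```text
time: 12.57
tool_pos: [0.5249, 0.1487, 0.1388]
tool_rot: [0.0, 0.956, 0.294, 0.0]
contact_force: [0.2, 0.3, -1.3]
gripper_width: 0.275
grasp_force: 59.3
```

Call:
play_rows(commands=[[0,0,-2,0,0,0],[0,0,-2,0,0,0],[0,0,-3,0,0,0],[0,0,-4,0,0,0],[0,0,-4,0,0,0]])

```text
time: 12.98
tool_pos: [0.5249, 0.1487, 0.1543]
tool_rot: [-0.0, 0.956, 0.294, -0.0]
contact_force: [0.3, 0.5, -1.2]
gripper_width: 0.274
grasp_force: 59.3
```

Call:
play_rows(commands=[[0,0,-5,0,0,0],[0,0,-5,0,0,0],[0,0,-5,0,0,0],[0,0,-5,0,0,0],[0,0,-5,0,0,0]])

```text
time: 13.4
tool_pos: [0.525, 0.1487, 0.1799]
tool_rot: [0.0, 0.956, 0.294, 0.0]
contact_force: [-0.2, -0.5, -2.0]
gripper_width: 0.275
grasp_force: 59.3
```

Call:
play_rows(commands=[[0,0,-5,0,0,0],[0,0,-5,0,0,0],[0,0,-5,0,0,0],[0,0,-4,0,0,0],[0,0,-3,0,0,0]])

```text
time: 13.82
tool_pos: [0.5251, 0.1488, 0.2019]
tool_rot: [0.0, 0.956, 0.294, 0.0]
contact_force: [0.6, -0.1, -1.7]
gripper_width: 0.273
grasp_force: 59.3
```

Call:
play_rows(commands=[[0,0,0,0,0,0],[0,0,0,0,0,0],[0,0,0,0,0,0]])

```text
time: 14.07
tool_pos: [0.5247, 0.1487, 0.2009]
tool_rot: [-0.0, 0.956, 0.294, -0.0]
contact_force: [0.0, 0.7, -2.2]
gripper_width: 0.27
grasp_force: 59.3
```

Call:
play_rows(commands=[[-10.9,15.7,0,0,0,0],[-15,21.7,0,0,0,0],[-15,21.7,0,0,0,0],[-15,21.7,0,0,0,0],[-15,21.7,0,0,0,0]])

```text
time: 14.48
tool_pos: [0.5234, 0.0231, 0.2007]
tool_rot: [-0.0, 0.956, 0.294, -0.0]
contact_force: [0.8, -0.6, -1.0]
gripper_width: 0.274
grasp_force: 59.2
```

Call:
play_rows(commands=[[-15,21.7,0,0,0,0],[-15,21.7,0,0,0,0],[-15,21.7,0,0,0,0],[-15,21.7,0,0,0,0],[-15,21.7,0,0,0,0]])

```text
time: 14.9
tool_pos: [0.5222, -0.109, 0.2008]
tool_rot: [-0.0, 0.956, 0.294, -0.0]
contact_force: [0.8, 0.3, -2.0]
gripper_width: 0.276
grasp_force: 59.2
```

Call:
play_rows(commands=[[-15,21.7,0,0,0,0],[-10.9,15.7,0,0,0,0],[0,0,0,0,0,0],[0,0,0,0,0,0],[0,0,0,0,0,0]])

```text
time: 15.32
tool_pos: [0.522, -0.1528, 0.2007]
tool_rot: [-0.001, 0.956, 0.294, -0.0]
contact_force: [0.2, -0.2, -1.5]
gripper_width: 0.274
grasp_force: 59.4
```

Call:
play_rows(commands=[[0,0,0,0,0,0],[0,0,0,0,0,0],[0,0,0,0,0,0]])

```text
time: 15.57
tool_pos: [0.5222, -0.1524, 0.2011]
tool_rot: [-0.0, 0.956, 0.294, -0.0]
contact_force: [-0.3, 0.5, -1.2]
gripper_width: 0.279
grasp_force: 59.4
```

Call:
play_rows(commands=[[-0.4,0.9,5,0,0,0],[0,0,15,0,0,0],[0,0,20,0,0,0],[0,0,15,0,0,0],[0,0,10,0,0,0]])

```text
time: 15.98
tool_pos: [0.5214, -0.1536, 0.1339]
tool_rot: [-0.001, 0.956, 0.294, -0.001]
contact_force: [-0.2, -0.3, -2.6]
gripper_width: 0.274
grasp_force: 59.5
```

Call:
play_rows(commands=[[0,0,5,0,0,0],[0,0,5,0,0,0],[0,0,5,0,0,0],[0,0,5,0,0,0],[0,0,5,0,0,0]])

```text
time: 16.4
tool_pos: [0.5229, -0.1545, 0.1116]
tool_rot: [0.001, 0.956, 0.294, 0.001]
contact_force: [-1.1, 0.4, -2.8]
gripper_width: 0.272
grasp_force: 59.5
```

Call:
play_rows(commands=[[0,0,5,0,0,0],[0,0,5,0,0,0],[0,0,5,0,0,0],[0,0,4,0,0,0],[0,0,3,0,0,0]])

```text
time: 16.82
tool_pos: [0.5221, -0.1542, 0.0885]
tool_rot: [-0.0, 0.956, 0.294, -0.0]
contact_force: [-0.6, 0.0, -1.8]
gripper_width: 0.271
grasp_force: 59.5
```

Call:
play_rows(commands=[[0,0,1.5,0,0,0],[0,0,1,0,0,0],[0,0,1,0,0,0],[0,0,0.5,0,0,0],[0,0,0,0,0,0]])

```text
time: 17.23
tool_pos: [0.5224, -0.1543, 0.0853]
tool_rot: [0.0, 0.956, 0.294, 0.0]
contact_force: [0.3, -1.1, -1.8]
gripper_width: 0.272
grasp_force: 59.5
```

Call:
play_rows(commands=[[0,0,0.5,0,0,0],[0,0,0.5,0,0,0],[0,0,0.5,0,0,0],[0,0,0.5,0,0,0],[0,0,0,0,0,0]])

```text
time: 17.65
tool_pos: [0.5223, -0.1542, 0.0831]
tool_rot: [-0.0, 0.956, 0.294, -0.0]
contact_force: [0.5, 0.2, -1.6]
gripper_width: 0.274
grasp_force: 59.5
```

Call:
play_rows(commands=[[0,0,0.3,0,0,0],[0,0,0.3,0,0,0],[0,0,0.3,0,0,0],[0,0,0.3,0,0,0],[0,0,0,0,0,0]])

```text
time: 18.07
tool_pos: [0.5225, -0.1543, 0.083]
tool_rot: [-0.0, 0.956, 0.294, -0.0]
contact_force: [-2.9, 2.5, 6.2]
gripper_width: 0.273
grasp_force: 60.5
```

On the floor of the hole. Release and retreat straight up.

Call:
play_rows(commands=[[0,0,-0.6,0,0,0],[0,0,0,0,0,0],[0,0,0,0,0,0]])

```text
time: 18.32
tool_pos: [0.5225, -0.1543, 0.083]
tool_rot: [0.0, 0.956, 0.294, 0.0]
contact_force: [-3.0, 0.7, 4.0]
gripper_width: 0.274
grasp_force: 60.0
```

Call:
play_rows(commands=[[0,0,0,0,0,0],[0,0,0,0,0,0],[0,0,0,0,0,0],[0,0,0,0,0,0],[0,0,0,0,0,0]], hand=85)

```text
time: 18.73
tool_pos: [0.5223, -0.1543, 0.0824]
tool_rot: [-0.0, 0.956, 0.294, -0.0]
contact_force: [0.0, -0.5, 0.8]
gripper_width: 0.962
grasp_force: 0.0
```

Call:
play_rows(commands=[[0,0,0,0,0,0],[0,0,0,0,0,0],[0,0,0,0,0,0],[0,0,0,0,0,0],[0,0,0,0,0,0]])

```text
time: 19.15
tool_pos: [0.5224, -0.1543, 0.0826]
tool_rot: [0.0, 0.956, 0.294, 0.0]
contact_force: [-0.1, 0.9, -0.1]
gripper_width: 0.993
grasp_force: 0.0
```

Call:
play_rows(commands=[[0,0,-10,0,0,0],[0,0,-20,0,0,0],[0,0,-30,0,0,0],[0,0,-30,0,0,0],[0,0,-30,0,0,0]])

```text
time: 19.57
tool_pos: [0.5221, -0.1541, 0.2045]
tool_rot: [0.0, 0.956, 0.294, 0.0]
contact_force: [0.3, -0.1, -0.2]
gripper_width: 0.996
grasp_force: 0.0
```

Call:
play_rows(commands=[[0,0,-20,0,0,0],[0,0,-10,0,0,0],[0,0,0,0,0,0],[0,0,0,0,0,0],[0,0,0,0,0,0]])

```text
time: 19.98
tool_pos: [0.5214, -0.1538, 0.2305]
tool_rot: [-0.001, 0.956, 0.294, -0.001]
contact_force: [-0.2, 0.2, -0.8]
gripper_width: 0.993
grasp_force: 0.0
```

Run:
```python
from h import *
f=imaging.grab_frame("wrist"); cv2.imwrite("pics/w7.png",cv2.resize(f["image"][:,:,::-1],(800,600),interpolation=cv2.INTER_CUBIC))
```

```text
(no output)
```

View pics/w7.png

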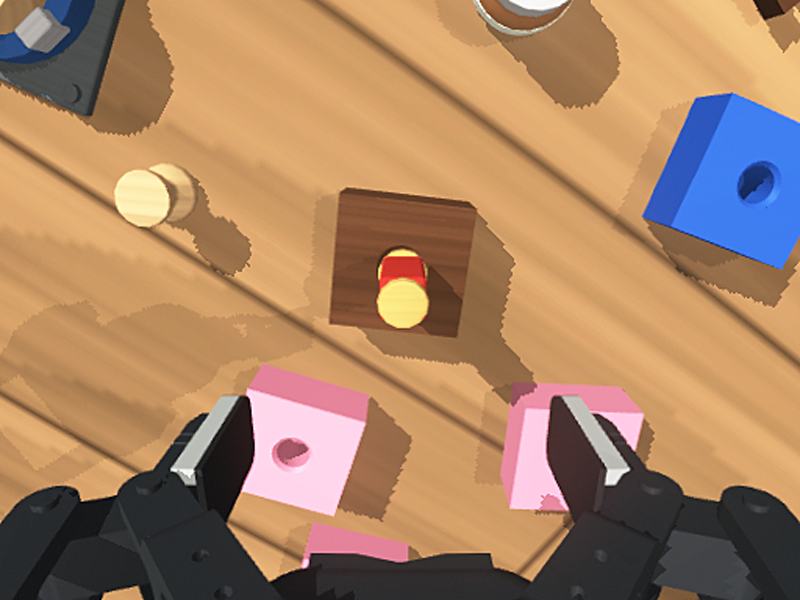

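The stamp stands upright in its stand (cap at (403,303)), and the gripper is clear above it.

```bash
python3 -c "
from plant import manip
print(manip.job_done())"
```

```text
the job is handed in; nothing more can be done
None
```

I pressed the stamp upright within about 1 mm of the ring's centre, at about 13 N for 2.5 s (a little under the 15 N asked). I then lifted it straight up about 6 cm, put it back fully down in its stand, let go and handed the job in at about 20 s; no verdict was shown.

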